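# Latch the dry-storage case on the welding bench

## Robot

A 6-joint arm with a two-finger parallel gripper is mounted at the origin on the work surface. World frame = base frame: x ahead of the robot, y to its left, z up, the work surface at z = 0. Lengths are in m, angles in rad, forces in N, time in s.
With the tool pointing down it reaches from about 0.375 to 0.9 m from the base axis. Payload 3.1 kg.
Tool frame: the origin (TCP) lies between the finger pads; the fingertips stand 25 mm ahead of it and the grasp point (between the pads) lies 6 mm ahead of it; y points along the fingers, x is the direction in which the jaws open and shut, and the axes are right-handed (so a half turn about y gives the same grasp; the last joint's range is limited). The gripper opens to 87 mm and grips with 3 to 60 N. Pads are 19 mm wide; open, the fingers measure 117 mm over their backs; the gripper's body (75 mm by 190 mm) begins 51 mm behind the grasp point.
Start: joints at [-1.357, 0.527, 1.433, -0, 1.181, -0.178], TCP at [0.239, -0.578, 0.248] pointing down, gripper open.
Joint ranges: [-3.08, 3.08], [-0.75, 2.2], [0.22, 2.44], [-1.43, 4.57], [0, 2.65], [-2.85, 2.85]. Speed limits (rad/s): [2.79, 2.79, 3.14, 3.14, 3.14, 3.14].

## Interface

Orientations are given as a unit quaternion [x, y, z, w].
In Python, from rig import robot gives the robot as it stands.
- The arm moves only by the tool carry_out, never from a script. Its argument "moves" is a list of rows, each a list of 7 numbers: the opening, from 0 (shut) to 1 (fully open), then the shift along the tool's x, y, z in cm, then the turn, a rotation vector about the tool's x, y, z in rad. In form: [[grip, x, y, z, rx, ry, rz], ...]. A call has 1 to 20 rows; each row is the pose to reach, as a shift and turn from the pose commanded when the call began, along the tool's axes at that moment; what a row does not reach only later rows make up. A row lasts 1/10 s, in which the tool goes at most 50 mm and 8.59 degrees, less where a joint would pass 70% of its speed; a pose out of reach is approached as far as the arm can. A call with a gripper value outside its range is refused whole. The fingers move at their own pace and stop on an object; "force" is the grip in N (left out, the last holds). Time passes only in rows, so rows that repeat a pose let the fingers close. It gives the time, the measured TCP pose, the force and the opening at its end, in the units of the state.
- robot.get_obs(): the state, without advancing time (a new reading comes with each control period).
- robot.camera(name): name is "side" or "top"; returns the picture (420x560x3 uint8, red, green, blue); there is no depth.
- robot.camera_params(name): a dict with "fx", "fy", "cx", "cy" (pixels), "extrinsics" (4x4, takes a point from camera to world coordinates). Camera axes: x right, y down, z forward; pixel columns grow to the right and rows downward; lengths in m; the calibration is good to about 2 mm. A picture is of the moment at which its call begins. camera_params takes no time and is no camera call.
- robot.hand_in(): hands the job in, once; it reports no verdict.
The state is a dict: "time": time; "q": joint angles; "joint_velocities": joint speeds; "joint_torque": joint torques, N m; "position": TCP position; "tool_rot": TCP orientation; "ft_force": force on the tool from outside, world axes, zero at the start; "moment": the same for the moment, N m; "grip_width": finger opening in m.
Only numpy, scipy, OpenCV 4.12 (cv2) and the standard library are available. Lean on these libraries where they do the work, as an engineer would, in place of code of your own. Each camera call takes 0.05 s, during which the arm holds its last target.

## Task

Close up the blue dry-storage case on the bench: lift the latch's wire loop over the keeper on the lid and drop it in place, then press the red lever down, against its rubber buffer, until the spring catch locks it and the lid is pulled tight onto its seal. Press by feel and do not force it: the lever bends if squeezed or leaned on hard on its way down. Leave the jar, the steel block, the spray can and the brush where they are, and let go of everything at the end.

Things in the scene. Friction and masses are not known exactly. Their poses are not given: they have to be found in the camera images.
- case: Blue steel case fixed to the bench, 200 (x) x 150 (y) x 100 mm high. Origin: centre of its underside; z up; -x points to the grey lid end. The lid and latch all work in the case's x-z plane (y = 0); all their hinges lie along y. The flat top is at z = 100 mm.
- loop_tab (a point): Grip point of the red thumb tab at the free end of the wire loop: 14 mm wide along the case's y, 5 mm thick, 34 mm tall, standing up from the loop's bar. The point is 24 mm above the bar's centre line, 6.5 mm further out (-x), and 10 mm below the tab's top. Pinch it along y.
- loop_bar (a point): Centre of the loop's cross-bar (6 mm thick, 27 mm long along y). The loop is 94 mm long, two side wires 27 mm apart, and swings freely on a pin carried by the lever 15 mm from the lever's pivot; it starts lying on top of the keeper post. Raising the lever pushes the loop outward, and pulling the loop outward raises the lever.
- keeper_seat (a point): Where the bar's centre sits in the keeper, a dark steel hook on the lid's top edge: post 10 mm wide, its front 3 mm behind (+x of) this point; a lip on top reaches 0.5 mm in front of this point, lip's top 8 mm above it; a shelf 4.5 mm below runs 17 mm out to -x. Axes as the case's, tilting with the lid.
- latch_lever (a joint): Red lever, grip 22 mm wide (y), ending 75 mm from the pivot (x = -38, z = 120 mm of the case, but shimmed: z up to 3 mm off). About 0 (-0.01 to 0.02) = locked down, level, pointing +x, face 13 mm over the pivot; grows as it rises towards the lid, stop at 1.95. Below 0.12 see catch_spot. Over 25 N bends it.
- catch_spot (a point): Drawn position of the lower edge of the spring catch beyond the lever's end, 80 mm from the pivot (real height up to 3 mm off). In the last 0.1 rad the lever's nose rides down the catch onto a rubber buffer; push on, with 10 to 15 N at 50 mm from the pivot, until the catch snaps over it, or it rises again.
- case_lid (a joint): Lid angle about its bottom hinge: 0 = tight; unlatched it stands ajar at about 0.066 (7 mm at the top) on its springy seal. Drawing it tight takes about 6 N on the lever at mid stroke.
- tip_jar: Small amber jar, 32 mm across, 36 mm tall, standing on the case's top behind the lever. Origin at its foot. Leave alone.
- steel_block: Bright steel block, 45 x 45 x 75 mm, standing on the bench. Origin at its foot. Leave alone.
- spray_can: Green can, 60 mm across, 170 mm tall, on the bench. Origin at its foot. Leave alone.
- wire_brush: Hand brush lying on the bench. Leave alone.

How it is judged:
By the outcome, as a careful person would: the job done as asked, in the order asked, and still so for the second after the job is handed in, with the robot touching nothing.
It also fails if it takes over 61 s, if anything falls off the work surface, if the arm or the gripper's body presses on something with over 40 N, if the wrist force passes 120 N, or if a joint passes its speed limit or range.

## Working session

There is one attempt and no reset: what is moved stays moved. The work goes in short steps, Python scripts to look and compute and a tool call to move; the robot and the scene stay as the last step left them, time stands still between calls to the robot, and variables do not carry over. Pictures are saved under pics/ and viewed, and the job is handed in when it is done.

Besides the shell and the picture viewer there is one more tool, called as name(argument=value, ...), one argument or row to a line, values as JSON. carry_out: Moves the arm, as the interface text tells. Its arguments: {"type":"object","properties":{"moves":{"type":"array"},"force":{"type":"number"}},"required":["moves"]}

```bash
ls; mkdir -p pics; python3 - <<'E'
from rig import robot
import cv2,json
o=robot.get_obs();print(o)
for n in("side","top"):
    im=robot.camera(n);cv2.imwrite(f"pics/{n}0.png",im[:,:,::-1]);p=robot.camera_params(n);print(n,p)
E
```

```text
pics
{'time': 0.0, 'q': array([-1.35750952e+00,  5.28441205e-01,  1.43388575e+00, -2.09651846e-05,
        1.18137067e+00, -1.78492718e-01]), 'joint_velocities': array([ 0.00031775, -0.00105014, -0.00027515, -0.00199532,  0.00129736,
       -0.00047179]), 'joint_torque': array([-2.48244878e-04, -4.40042567e+01, -1.76591080e+01,  6.31564250e-02,
        5.84087369e-02, -1.63072286e-04]), 'position': array([ 0.23852939, -0.57697322,  0.24659216]), 'tool_rot': array([-0.58724628,  0.39365528, -0.39257512,  0.58827044]), 'ft_force': array([-0.00959631, -0.53898095, -0.32024314]), 'moment': array([-0.00239243,  0.04341622,  0.00905291]), 'grip_width': 0.08683461359819354}
side {'fx': 399.5810421953407, 'fy': 399.5810421953407, 'cx': 281.6017302166428, 'cy': 210.6623015555805, 'extrinsics': array([[ 0.94800255, -0.23518953,  0.21442258,  0.36908765],
       [-0.31780436, -0.66339973,  0.67742246, -0.49523297],
       [-0.01707479, -0.71034265, -0.70364889,  0.68620187],
       [ 0.        ,  0.        ,  0.        ,  1.        ]])}
top {'fx': 416.97334623538967, 'fy': 416.97334623538967, 'cx': 280.2938501649531, 'cy': 205.0340527287094, 'extrinsics': array([[ 0.01995997, -0.99809228,  0.05842436,  0.4838556 ],
       [-0.9997636 , -0.01942118,  0.00977543,  0.03624921],
       [-0.00862211, -0.05860567, -0.99824398,  1.13783999],
       [ 0.        ,  0.        ,  0.        ,  1.        ]])}
```

View pics/side0.png

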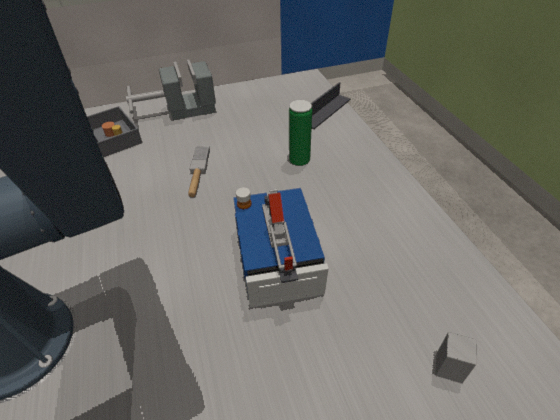

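View pics/top0.png

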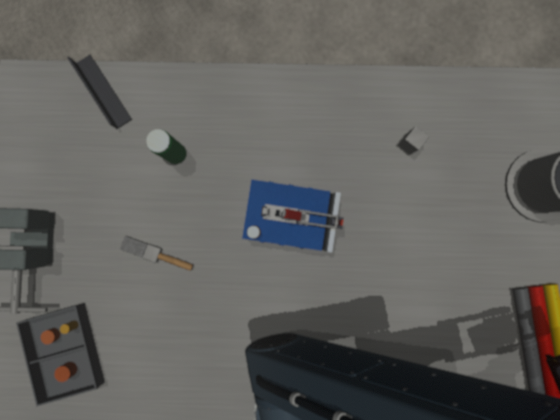

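```bash
python3 - <<'E'
import cv2
a=cv2.imread('pics/side0.png')[180:310,220:340];cv2.imwrite('pics/side0z.png',cv2.resize(a,None,fx=4.6,fy=4.6,interpolation=cv2.INTER_CUBIC))
a=cv2.imread('pics/top0.png')[170:265,235:355];a=cv2.convertScaleAbs(a,alpha=1.8);cv2.imwrite('pics/top0z.png',cv2.resize(a,None,fx=6,fy=6,interpolation=cv2.INTER_CUBIC))
E
```

```text
(no output)
```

View pics/side0z.png

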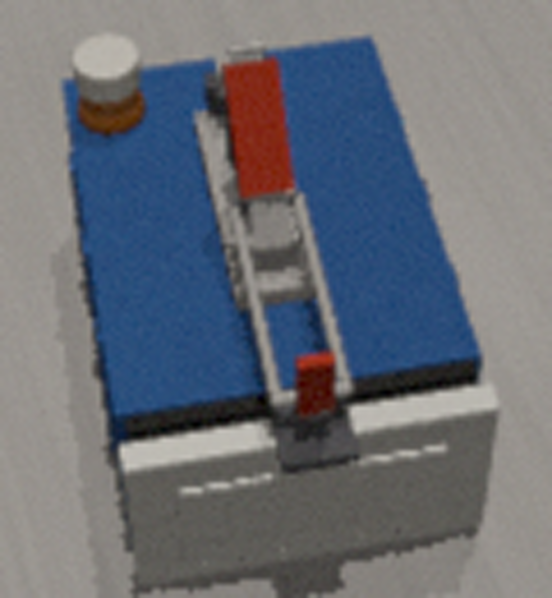

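View pics/top0z.png

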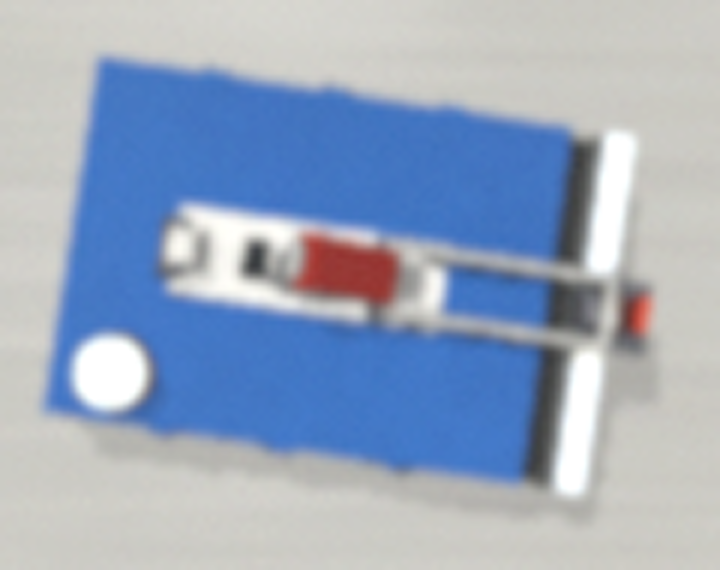

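```bash
cat > h.py <<'E'
import numpy as np,cv2
from rig import robot
def P(n): return robot.camera_params(n)
def ray(n,uv):
    p=P(n);E=p['extrinsics'];d=E[:3,:3]@np.array([(uv[0]-p['cx'])/p['fx'],(uv[1]-p['cy'])/p['fy'],1.]);return E[:3,3],d/np.linalg.norm(d)
def plane(n,uv,z):
    o,d=ray(n,uv);return o+d*(z-o[2])/d[2]
def proj(n,X):
    p=P(n);E=p['extrinsics'];c=E[:3,:3].T@(np.asarray(X)-E[:3,3]);return np.array([p['fx']*c[0]/c[2]+p['cx'],p['fy']*c[1]/c[2]+p['cy']])
def tri(uv1,uv2,a='side',b='top'):
    o1,d1=ray(a,uv1);o2,d2=ray(b,uv2)
    s=np.linalg.lstsq(np.c_[d1,-d2],o2-o1,rcond=None)[0];A=o1+s[0]*d1;B=o2+s[1]*d2
    return (A+B)/2,np.linalg.norm(A-B)
E
python3 - <<'E'
from h import *
for n in('side','top'):
    im=cv2.imread(f'pics/{n}0.png');hsv=cv2.cvtColor(im,cv2.COLOR_BGR2HSV)
    m=cv2.inRange(hsv,(105,120,50),(125,255,255))
    m[:150]=0;m[330:]=0;m[:,:200]=0;m[:,360:]=0
    red=cv2.inRange(hsv,(0,150,60),(8,255,255))|cv2.inRange(hsv,(172,150,60),(180,255,255))
    red[:150]=0;red[330:]=0;red[:,:220]=0;red[:,360:]=0
    c,_=cv2.findContours(m,cv2.RETR_EXTERNAL,cv2.CHAIN_APPROX_NONE);c=max(c,key=cv2.contourArea)
    h=cv2.convexHull(c)
    for f in(2,3,4,6):
        q=cv2.approxPolyDP(h,f,True)
        if len(q)<=4:break
    print(n,q[:,0].tolist())
    for u in q[:,0]: print('  z.1',plane(n,u,.1).round(4))
    k,l,s,ce=cv2.connectedComponentsWithStats(red)
    for i in range(1,k):
        if s[i,4]>8:
            pts=np.argwhere(l==i)[:,::-1].astype(np.float32)
            print('  red',s[i],ce[i].round(1),cv2.boxPoints(cv2.minAreaRect(pts)).round(1).tolist())
E
```

```text
side [[265, 193], [276, 265], [245, 275], [234, 198]]
  z.1 [0.531  0.1332 0.1   ]
  z.1 [ 0.493  -0.0617  0.1   ]
  z.1 [ 0.4335 -0.0646  0.1   ]
  z.1 [0.4631 0.1403 0.1   ]
  red [269 193  15  30 329] [275.5 207.3] [[267.79998779296875, 194.3000030517578], [279.3999938964844, 192.6999969482422], [283.3999938964844, 220.6999969482422], [271.79998779296875, 222.3000030517578]]
  red [285 257   8  13  89] [288.1 263. ] [[285.0, 257.0], [292.0, 257.0], [292.0, 269.0], [285.0, 269.0]]
top [[252, 181], [328, 192], [321, 249], [243, 237]]
  z.1 [0.6035 0.1184 0.1   ]
  z.1 [ 0.5795 -0.072   0.1   ]
  z.1 [ 0.4375 -0.0565  0.1   ]
  z.1 [0.4633 0.1375 0.1   ]
  red [286 210  14   9  87] [292.8 214.5] [[285.70001220703125, 216.3000030517578], [287.0, 210.0], [300.1000061035156, 212.60000610351562], [298.79998779296875, 219.0]]
```

```bash
python3 - <<'E'
from h import *
T=[(251.25,179.1),(329.9,191.25),(322.1,249.9),(242.1,238.25)]
S=[(300.5,187.9),(323.9,257.4),(244.6,269.2),(233.5,197.4)]
for n,Q in(('top',T),('side',S)):
    X=np.array([plane(n,q,.1)[:2] for q in Q]);print(n,X.round(4).tolist())
    A,B,C,D=X
    print(' c',X.mean(0).round(4),'L',np.linalg.norm(B-A).round(4),np.linalg.norm(C-D).round(4),'W',np.linalg.norm(A-D).round(4),np.linalg.norm(B-C).round(4))
    for v in((A-B),(D-C)):print(np.arctan2(v[1],v[0]).round(4))
    for v in((D-A),(C-B)):print('w',(np.arctan2(v[1],v[0])-np.pi/2).round(4))
for a,b in zip(S,T):print(tri(a,b))
for n in('side','top'):
    im=cv2.imread(f'pics/{n}0.png');
    if n=='top':print(im[215:230,335:347,2].tolist())
E
```

```text
top [[0.6082, 0.1204], [0.5815, -0.0767], [0.4354, -0.0593], [0.4601, 0.1396]]
 c [0.5213 0.031 ] L 0.1989 0.2004 W 0.1493 0.1471
1.4358
1.447
w 1.442
w 1.4523
side [[0.6098, 0.1229], [0.5826, -0.0743], [0.4361, -0.0519], [0.4626, 0.1426]]
 c [0.5228 0.0348] L 0.1991 0.1963 W 0.1486 0.1482
1.434
1.4357
w 1.4381
w 1.4189
(array([0.60827519, 0.12009199, 0.10275334]), np.float64(0.0007970129723619009))
(array([ 0.58136589, -0.07642   ,  0.1029686 ]), np.float64(0.00039102438007365496))
(array([ 0.43545607, -0.05843985,  0.10856236]), np.float64(0.0006437047059041893))
(array([0.46111439, 0.13910325, 0.10337662]), np.float64(0.0018500638749804146))
[[125, 122, 109, 96, 94, 101, 108, 110, 112, 113, 113, 113], [104, 107, 101, 87, 84, 91, 99, 103, 107, 111, 113, 113], [85, 98, 96, 79, 71, 76, 82, 89, 98, 108, 112, 113], [76, 96, 94, 75, 62, 65, 71, 82, 94, 107, 112, 113], [81, 101, 96, 74, 61, 64, 79, 96, 105, 111, 112, 112], [90, 107, 98, 75, 61, 68, 93, 113, 116, 115, 112, 113], [97, 112, 101, 74, 60, 74, 102, 119, 119, 115, 113, 113], [102, 114, 102, 74, 60, 80, 108, 120, 119, 114, 113, 112], [104, 113, 99, 71, 59, 81, 110, 120, 118, 115, 113, 113], [101, 106, 89, 64, 58, 80, 105, 116, 114, 113, 112, 112], [100, 98, 79, 58, 55, 69, 89, 102, 106, 109, 111, 113], [105, 95, 73, 58, 56, 61, 71, 86, 99, 105, 110, 113], [107, 93, 74, 63, 61, 59, 66, 80, 94, 103, 109, 111], [110, 94, 83, 77, 74, 70, 73, 83, 96, 104, 110, 112], [116, 100, 92, 89, 88, 85, 85, 91, 98, 105, 111, 112]]
```

```bash
python3 - <<'E'
from h import *
out=[]
for n,(x0,y0,x1,y1) in(('side',(262,185,302,285)),('top',(280,200,350,232))):
    im=cv2.imread(f'pics/{n}0.png')[y0:y1,x0:x1]
    lab=cv2.cvtColor(im,cv2.COLOR_BGR2LAB);a=lab[:,:,1].astype(int)-128
    b=np.array(lab[:,:,2]).astype(int)-128
    if n=='top':
        print(a[10:32,50:70])
    else: print(a[66:92,18:36])
    z=cv2.convertScaleAbs(im,alpha=1.6)
    cv2.imwrite(f'pics/{n}0zz.png',cv2.resize(z,None,fx=(10 if n=='top' else 6),fy=(10 if n=='top' else 6),interpolation=cv2.INTER_CUBIC))
E
```

```text
[[ 4  6  4  3  4  2  2  4  4  2  1  1  0  1  3  4  6  4]
 [ 3  2  4  3  2  0  4  5  1  5  1  0  1 -1  6  3  3  2]
 [ 2  2  3 -1  2  4  2  2  4  3  1 -1  1  0  5  3  3  3]
 [ 3  3  2  4  4  2  3  1  4  2  2 -2  1  0  2  3  3  4]
 [ 1  4  3  3  3  3  3  4  0  3  5  2  1  1  1  2  3  4]
 [ 1  4  4  2  4  6  5 12 11 17 22 22 12  1  0  4  3  5]
 [ 3  2  3  4 11 19 30 38 40 41 44 39 27  3  1  3  4  5]
 [ 3  3  2  5 24 41 42 42 44 44 44 43 31  2  0  3  4  3]
 [ 3  3  4  4 21 41 43 36 35 37 35 32 21  0  0  1  3  5]
 [ 3  3  4  3 14 32 33 32 28 25 27 29 14  1  0 -1  4  6]
 [ 2  3  1  3 12 27 23 23 23 28 23 24 14  0  1  1  3  3]
 [ 1  4  2  1 14 19 22 23 24 23 21 24 15  1 -1 -1  2  3]
 [-1  2  3  3 12 30 27 25 21 25 27 25 13  1  0  1  1  3]
 [ 0  1  3  1 10 20 24 24 24 24 26 24 11  1  0  2  0  1]
 [ 0  0  0  0  6 21 22 21 26 19 24 30 13  2  1  2 -1  1]
 [ 1  0  0  0  6 25 23 25 28 26 25 25 18  1 -1  0  0  0]
 [ 0  0  0  0  9 22 26 26 21 21 23 21 20  4  2  1 -2  0]
 [ 1  1  0  1 11 23 27 29 22 23 21 20 12  5  1  0  0 -1]
 [ 1  1  0  1  9 21 27 22 23 15  4  6  9  1 -1  1  0  0]
 [-1  1 -1  1  1 
[... 1069 characters left out ...]
 0 -1]
 [-1  1  1  1  0  0  0  1  3 10 19 25 24 13  3  0 -1  0 -1 -1]
 [-1  1  0  1  0  0 -1  1  5 11 21 27 22 10  2  0  0  0 -1  0]
 [ 1  0  1  0  0  0 -1  1  4 11 21 26 20  9  2  0  0  0  0  0]
 [ 0  0  0  1  0 -1  0  1  3  9 18 23 17  6  1  0  0 -1 -1 -1]
 [-1  0  0 -1  0  0 -1  1  2  5 11 14 10  3  0 -1  0  0  0 -1]
 [-1 -1  0  0  0  0  0  1  1  1  3  4  3  1  0 -1  0  0 -1  0]
 [-1 -1 -1 -1  0 -1  0  0  0  1  0  1  0  0  0 -1 -1 -1 -1  0]
 [-1 -1 -1 -1  0 -1  0  0  0  0 -1  0  0  0  0 -1 -1  0 -1  0]
 [-1 -1 -1 -2 -1 -1 -1  0  0  0  0  0  0 -1  0  0 -1  0  0  0]
 [-1 -1 -1 -1 -1  0  0  0 -1  0  0  0  0  0  0 -1 -1  0  0 -1]
 [-1 -1 -1 -1 -1 -1 -1 -1  0  0  0  0 -1  0 -1 -1  0  0  0 -1]]
```

View pics/side0zz.png

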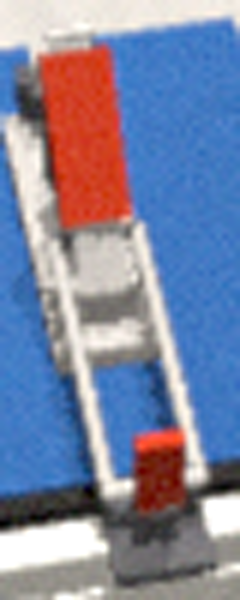

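View pics/top0zz.png

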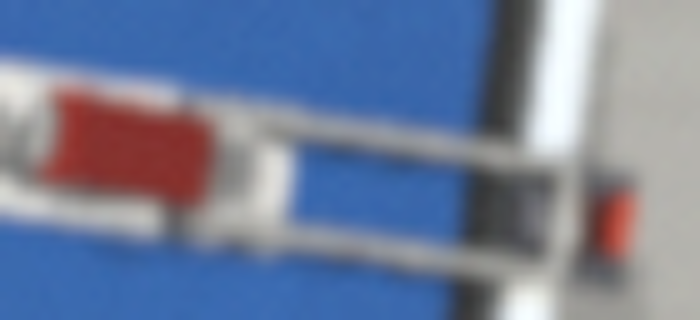

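```bash
cat >> h.py <<'E'
YAW=1.438;C0=np.array([.522,.0325])
def tocase(X):
    d=np.asarray(X)[:2]-C0;c,s=np.cos(YAW),np.sin(YAW);return np.array([c*d[0]+s*d[1],-s*d[0]+c*d[1],X[2]])*1000
def toworld(x):
    x=np.asarray(x)/1000.;c,s=np.cos(YAW),np.sin(YAW);return np.array([C0[0]+c*x[0]-s*x[1],C0[1]+s*x[0]+c*x[1],x[2]])
E
python3 - <<'E'
from h import *
for k,a,b in(('tabtop',(288.4,257.7),(342.2,222.1)),('bar',(288.6,265.2),(336.3,221.8)),('levfar',(274.0,193.0),(284.6,213.0)),('levnear',(277.6,221.4),(300.2,215.9))):
    X,e=tri(a,b);print(k,X.round(4),e.round(4),tocase(X).round(1))
E
```

```text
tabtop [ 0.504  -0.0997  0.1617] 0.0003 [-133.4    0.3  161.7]
bar [ 0.5063 -0.0903  0.1287] 0.0026 [-123.8   -0.7  128.7]
levfar [0.5222 0.0352 0.1863] 0.0014 [2.700e+00 1.000e-01 1.863e+02]
levnear [ 0.5169 -0.0018  0.1483] 0.0001 [-34.7   0.5 148.3]
```

```bash
cat >> h.py <<'E'
from scipy.spatial.transform import Rotation as R
def Rtool(tilt=0,flip=1):
    # jaw x along +-case y, approach down; tilt>0: approach leans to +x case
    ex=np.array([np.cos(YAW),np.sin(YAW),0]);ey=np.array([-np.sin(YAW),np.cos(YAW),0])
    tx=flip*ey;ty=np.sin(tilt)*ex+np.array([0,0,-np.cos(tilt)]);return R.from_matrix(np.c_[tx,ty,np.cross(tx,ty)])
def rel(p0,q0,p1,R1):
    R0=R.from_quat(q0);d=R0.inv().apply(np.asarray(p1)-p0)*100;r=(R0.inv()*R1).as_rotvec();return np.r_[d,r].round(3)
E
python3 - <<'E'
from h import *
o=robot.get_obs();R0=R.from_quat(o['tool_rot']);print(R0.as_matrix().round(3))
for f in(1,-1):
    Rt=Rtool(0,f);g=toworld([-131,0,154]);tcp=g-Rt.apply([0,.006,0])
    print(f,rel(o['position'],o['tool_rot'],tcp+[0,0,.08],Rt),tcp)
# jar, pose check
print(tocase(plane('top',(253,232.5),.136)))
E
```

```text
[[ 0.382 -0.     0.924]
 [-0.924  0.002  0.382]
 [-0.002 -1.     0.   ]]
1 [-3.4169e+01  7.4800e-01  4.2911e+01  2.0000e-03  2.0950e+00 -2.0000e-03] [ 0.50465477 -0.09734661  0.16      ]
-1 [-3.4169e+01  7.4800e-01  4.2911e+01 -1.0000e-03 -1.0460e+00 -2.0000e-03] [ 0.50465477 -0.09734661  0.16      ]
[ 70.83184471  56.6506407  136.        ]
```

carry_out(
  moves=[
    [1,-34.2,0.75,42.9,0,-1.046,0],
    [1,-34.2,0.75,42.9,0,-1.046,0],
    [1,-34.2,0.75,42.9,0,-1.046,0],
    [1,-34.2,0.75,42.9,0,-1.046,0],
    [1,-34.2,0.75,42.9,0,-1.046,0],
    [1,-34.2,0.75,42.9,0,-1.046,0],
    [1,-34.2,0.75,42.9,0,-1.046,0],
    [1,-34.2,0.75,42.9,0,-1.046,0],
    [1,-34.2,0.75,42.9,0,-1.046,0],
    [1,-34.2,0.75,42.9,0,-1.046,0],
    [1,-34.2,0.75,42.9,0,-1.046,0],
    [1,-34.2,0.75,42.9,0,-1.046,0],
    [1,-34.2,0.75,42.9,0,-1.046,0],
    [1,-34.2,0.75,42.9,0,-1.046,0],
    [1,-34.2,0.75,42.9,0,-1.046,0],
    [1,-34.2,0.75,42.9,0,-1.046,0],
  ],
  force=10,
)

```text
time: 1.7
position: [0.5041, -0.0991, 0.24]
tool_rot: [0.705, -0.048, 0.048, -0.705]
ft_force: [-0.5, 0.2, 0.7]
grip_width: 0.087
```

```bash
python3 - <<'E'
from h import *
o=robot.get_obs();p=o['position'];Rt=R.from_quat(o['tool_rot']);print(p,Rt.as_matrix().round(3).tolist(),o['ft_force'])
for n in('side','top'):
    im=robot.camera(n)[:,:,::-1].copy();cv2.imwrite(f'pics/{n}1.png',im)
    a=[]
    for s in(-1,1):
        for w in(-1,1):
            u=proj(n,p+Rt.apply([s*.0434,.025,w*.0095]));a.append(u.round(1).tolist())
    print(n,a)
    c=np.mean(a,0).astype(int);x0,y0=c[0]-60,c[1]-50
    z=cv2.resize(cv2.convertScaleAbs(im[y0:y0+100,x0:x0+120],alpha=1.5),None,fx=6,fy=6,interpolation=cv2.INTER_CUBIC)
    for u in a: cv2.circle(z,(int((u[0]-x0+.5)*6),int((u[1]-y0+.5)*6)),3,(0,255,0),-1)
    cv2.imwrite(f'pics/{n}1z.png',z)
E
```

```text
[ 0.50410487 -0.09906221  0.24001917] [[0.991, -0.0, 0.135], [-0.135, -0.0, 0.991], [-0.0, -1.0, -0.0]] [-0.49548869  0.15118142  0.65229362]
side [[261.7, 244.9], [259.9, 235.9], [316.3, 236.4], [313.4, 227.7]]
top [[346.7, 241.7], [338.2, 240.4], [352.4, 202.9], [343.9, 201.5]]
```

View pics/side1z.png

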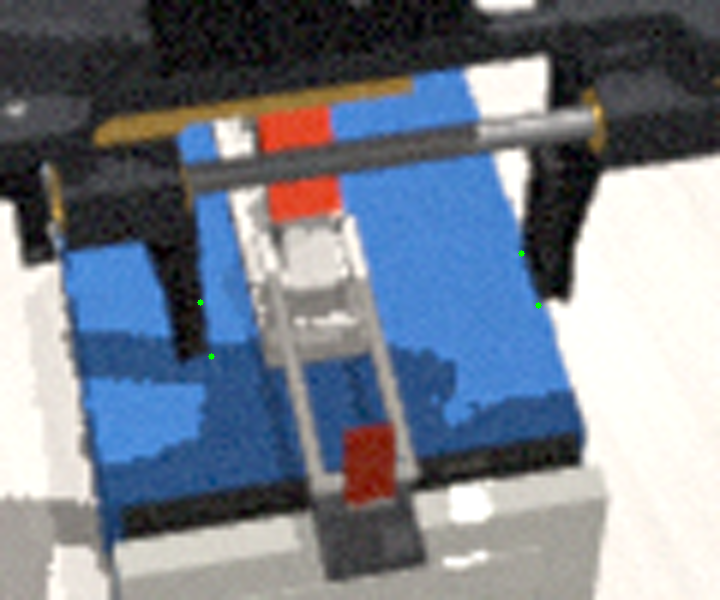

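View pics/top1z.png

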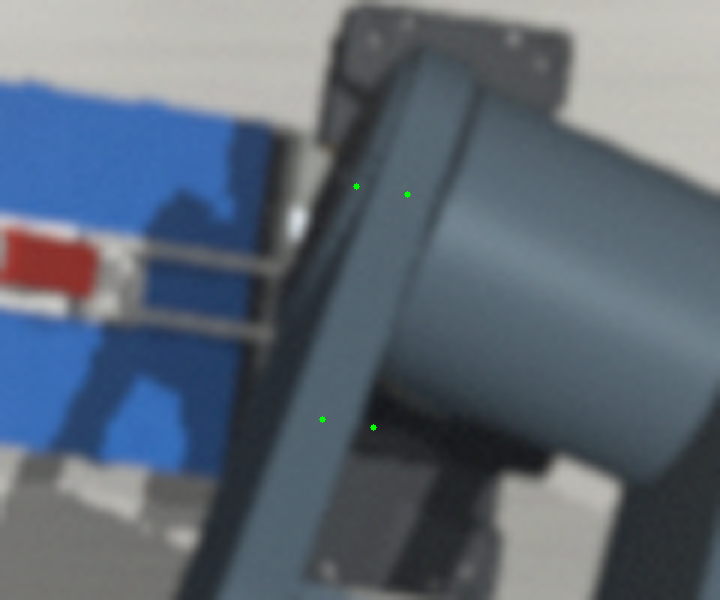

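```bash
sed -i 's/C0=np.array(\[.522,.0325\])/C0=np.array([.5225,.0342])/' h.py; python3 - <<'E'
from h import *
o=robot.get_obs();print(o['position'],o['tool_rot'],o['ft_force'])
Rt=Rtool(0,-1);g=toworld([-131,0,152.5]);tcp=g-Rt.apply([0,.006,0])
print(tcp,rel(o['position'],o['tool_rot'],tcp,Rt))
E
```

```text
[ 0.50423029 -0.09879929  0.24007149] [ 0.70549679 -0.04776942  0.0477172  -0.7054895 ] [-0.3515814   0.0880711  -0.75901521]
[ 0.50515477 -0.09564661  0.1585    ] [ 5.000e-02  8.157e+00  3.250e-01  0.000e+00 -2.000e-03 -0.000e+00]
```

carry_out(
  moves=[
    [1,0.05,3,0.3,0,0,0],
    [1,0.05,5,0.3,0,0,0],
    [1,0.05,6.5,0.3,0,0,0],
    [1,0.05,7.5,0.3,0,0,0],
    [1,0.05,8.1,0.3,0,0,0],
    [1,0.05,8.1,0.3,0,0,0],
    [1,0.05,8.1,0.3,0,0,0],
  ],
)

```text
time: 2.5
position: [0.5059, -0.0951, 0.1595]
tool_rot: [0.706, -0.047, 0.047, -0.705]
ft_force: [-0.2, 0.7, -0.1]
grip_width: 0.0871
```

```bash
python3 - <<'E'
from h import *
n='side';im=robot.camera(n)[:,:,::-1].copy();print(robot.get_obs()['position'],robot.get_obs()['ft_force'])
cv2.imwrite('pics/side2z.png',cv2.resize(cv2.convertScaleAbs(im[205:305,230:350],alpha=1.6),None,fx=6,fy=6,interpolation=cv2.INTER_CUBIC))
E
```

```text
[ 0.50596968 -0.09506312  0.1596946 ] [-0.4509136  -0.53321124  0.07107023]
```

View pics/side2z.png

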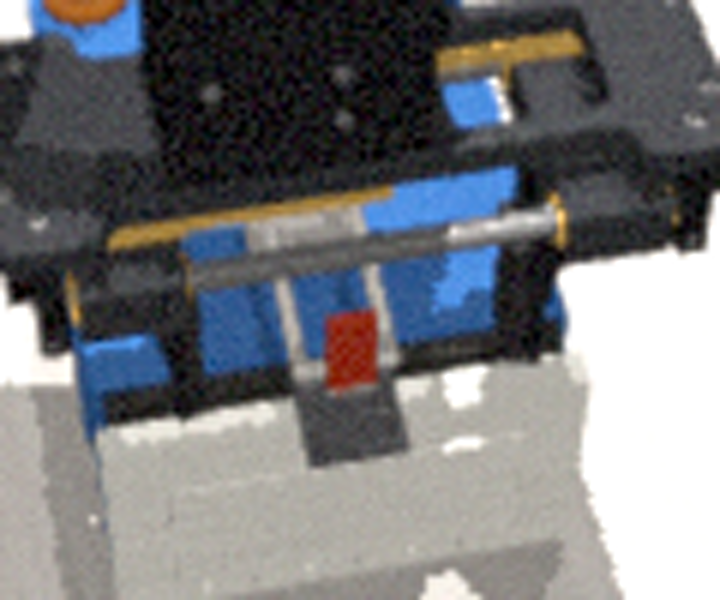

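carry_out(
  moves=[
    [0,0,0,0,0,0,0],
    [0,0,0,0,0,0,0],
    [0,0,0,0,0,0,0],
    [0,0,0,0,0,0,0],
    [0,0,0,0,0,0,0],
    [0,0,0,0,0,0,0],
    [0,0,0,0,0,0,0],
    [0,0,0,0,0,0,0],
    [0,0,0,0,0,0,0],
    [0,0,0,0,0,0,0],
  ],
  force=12,
)

```text
time: 3.55
position: [0.5055, -0.0948, 0.159]
tool_rot: [-0.706, 0.047, -0.047, 0.706]
ft_force: [-0.4, -0.0, -0.1]
grip_width: 0.0148
```

carry_out(
  moves=[
    [0,0,-0.3,0,0,0,0],
    [0,0,-0.6,0,0,0,0],
    [0,0,-0.8,0,0,0,0],
    [0,0,-0.8,-0.2,0,0,0],
    [0,0,-0.8,-0.4,0,0,0],
    [0,0,-0.8,-0.6,0,0,0],
    [0,0,-0.8,-0.8,0,0,0],
    [0,0,-0.8,-0.8,0,0,0],
  ],
)

```text
time: 4.35
position: [0.5045, -0.1021, 0.1673]
tool_rot: [-0.705, 0.047, -0.047, 0.706]
ft_force: [1.0, 3.9, 0.4]
grip_width: 0.0134
```

```bash
python3 - <<'E'
from h import *
n='side';im=robot.camera(n)[:,:,::-1].copy();o=robot.get_obs();print(o['position'],o['ft_force'],o['grip_width'])
cv2.imwrite('pics/side3z.png',cv2.resize(cv2.convertScaleAbs(im[205:305,230:350],alpha=1.6),None,fx=6,fy=6,interpolation=cv2.INTER_CUBIC))
E
```

```text
[ 0.50446273 -0.10228233  0.16727593] [2.60339558 4.49047769 0.39782207] 0.013778380313877238
```

View pics/side3z.png

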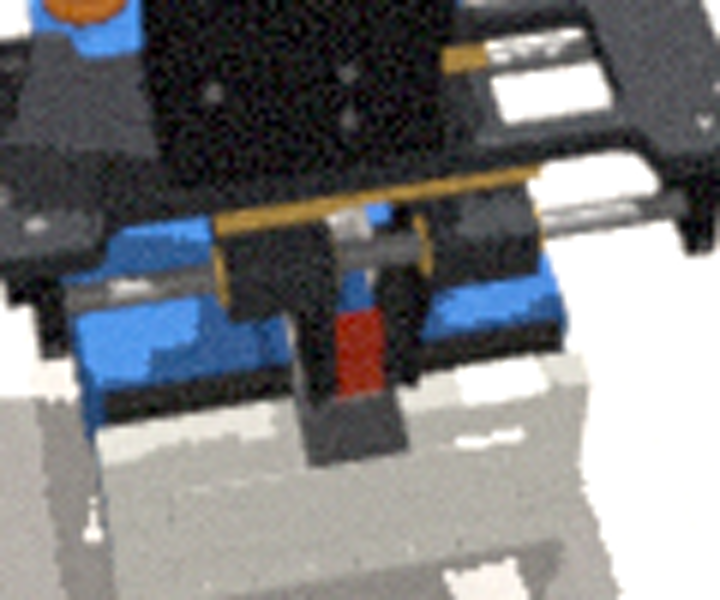

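carry_out(
  moves=[
    [0,0,0,-0.15,0.03,0,0],
    [0,0,0,-0.3,0.05,0,0],
    [0,0,0.2,-0.35,0.08,0,0],
    [0,0,0.4,-0.35,0.11,0,0],
    [0,0,0.6,-0.35,0.14,0,0],
    [0,0,0.6,-0.35,0.14,0,0],
  ],
)

```text
time: 5.0
position: [0.5038, -0.1076, 0.1607]
tool_rot: [-0.655, 0.044, -0.05, 0.753]
ft_force: [0.7, 1.3, -0.6]
grip_width: 0.014
```

```bash
python3 - <<'E'
from h import *
n='top';im=robot.camera(n)[:,:,::-1].copy();o=robot.get_obs();print(o['position'],o['ft_force'],o['moment'],o['grip_width'])
cv2.imwrite('pics/top4z.png',cv2.resize(cv2.convertScaleAbs(im[170:270,240:360],alpha=1.6),None,fx=6,fy=6,interpolation=cv2.INTER_CUBIC))
E
```

```text
[ 0.50388014 -0.10754414  0.16091523] [ 0.88054601 -0.10255142 -1.83839949] [-0.36774498 -0.14303211 -0.00633187] 0.013845200894067279
```

View pics/top4z.png

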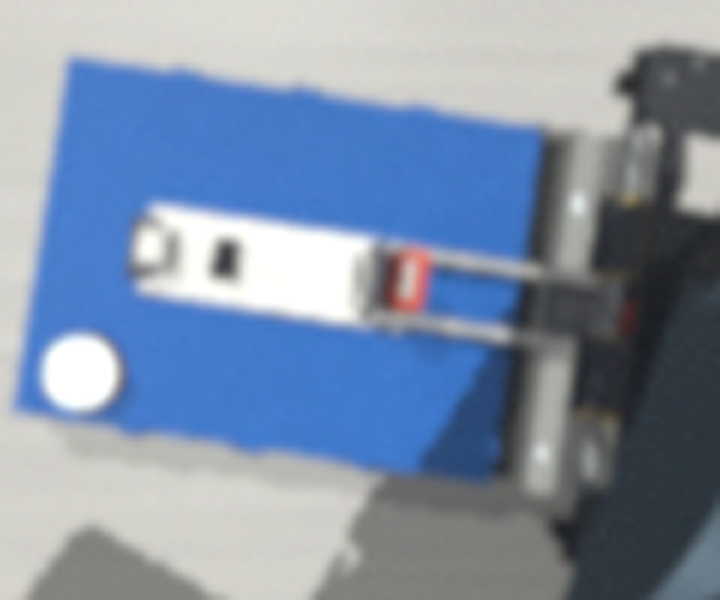

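carry_out(
  moves=[
    [0,0,0.3,-0.05,0.01,0,0],
    [0,0,0.6,-0.1,0.02,0,0],
    [0,0,0.9,-0.16,0.03,0,0],
    [0,0,0.9,-0.16,0.03,0,0],
  ],
)

```text
time: 5.45
position: [0.5041, -0.1071, 0.1516]
tool_rot: [-0.643, 0.043, -0.051, 0.763]
ft_force: [-1.4, -3.8, 1.0]
grip_width: 0.0138
```

carry_out(
  moves=[
    [0,0,0.2,-0.1,0,0,0],
    [0,0,0.4,-0.15,0,0,0],
    [0,0,0.4,-0.15,0,0,0],
  ],
)

```text
time: 5.75
position: [0.504, -0.107, 0.1475]
tool_rot: [-0.643, 0.043, -0.051, 0.763]
ft_force: [0.4, -2.1, 0.6]
grip_width: 0.0134
```

carry_out(
  moves=[
    [0,0,0.1,-0.02,0,0,0],
    [0,0,0.2,-0.04,0,0,0],
    [0,0,0.2,-0.04,0,0,0],
  ],
)

```text
time: 6.05
position: [0.5039, -0.107, 0.1456]
tool_rot: [-0.643, 0.043, -0.051, 0.763]
ft_force: [0.9, -0.4, 0.6]
grip_width: 0.014
```

```bash
python3 - <<'E'
from h import *
o=robot.get_obs();print(o['position'],o['ft_force'],o['moment'],o['grip_width'])
for n,(x,y) in(('side',(230,205)),('top',(240,170))):
    im=robot.camera(n)[:,:,::-1].copy()
    cv2.imwrite(f'pics/{n}5z.png',cv2.resize(cv2.convertScaleAbs(im[y:y+100,x:x+120],alpha=2),None,fx=6,fy=6,interpolation=cv2.INTER_CUBIC))
E
```

```text
[ 0.50389355 -0.10696187  0.1456152 ] [ 0.91703918 -0.4263425   0.58291543] [-0.09923526 -0.27084143 -0.02371175] 0.013986040659283999
```

View pics/side5z.png

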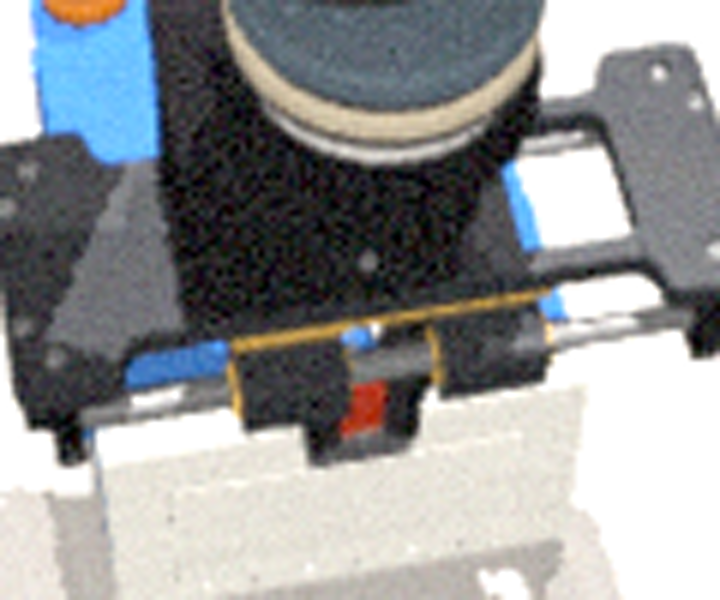

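View pics/top5z.png

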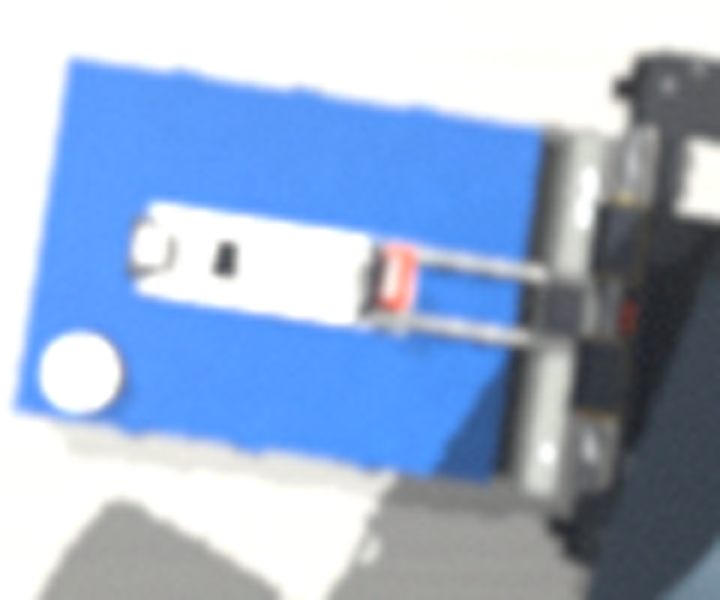

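carry_out(
  moves=[
    [0,0,0.1,-0.02,0,0,0],
    [0,0,0.15,-0.04,0,0,0],
    [0,0,0.15,-0.04,0,0,0],
  ],
)

```text
time: 6.45
position: [0.5038, -0.107, 0.1443]
tool_rot: [-0.643, 0.043, -0.051, 0.763]
ft_force: [1.3, 2.7, 2.5]
grip_width: 0.0136
```

carry_out(
  moves=[
    [0,0,0.1,-0.02,0,0,0],
    [0,0,0.15,-0.04,0,0,0],
    [0,0,0.15,-0.04,0,0,0],
  ],
)

```text
time: 6.75
position: [0.5038, -0.1072, 0.1439]
tool_rot: [-0.643, 0.043, -0.051, 0.763]
ft_force: [-0.5, 2.3, 11.6]
grip_width: 0.014
```

carry_out(
  moves=[
    [0,0,-0.15,0.05,0,0,0],
    [0,0,-0.2,0.2,0,0,0],
    [0,0,-0.2,0.35,-0.01,0,0],
    [0,0,-0.18,0.45,-0.02,0,0],
    [0,0,-0.18,0.45,-0.02,0,0],
  ],
)

```text
time: 7.25
position: [0.5044, -0.1038, 0.145]
tool_rot: [-0.651, 0.043, -0.05, 0.756]
ft_force: [-1.1, -3.3, 0.4]
grip_width: 0.0139
```

carry_out(
  moves=[
    [0,0,0,0.1,0,0,0],
    [0,0,0,0.2,0,0,0],
    [0,0,0,0.2,0,0,0],
  ],
)

```text
time: 7.55
position: [0.5046, -0.102, 0.1453]
tool_rot: [-0.651, 0.043, -0.05, 0.756]
ft_force: [-0.3, -5.3, -0.2]
grip_width: 0.0139
```

carry_out(
  moves=[
    [0,0,0,0.1,0,0,0],
    [0,0,0,0.2,0,0,0],
    [0,0,0,0.2,0,0,0],
  ],
)

```text
time: 7.85
position: [0.5048, -0.1012, 0.1455]
tool_rot: [-0.652, 0.043, -0.05, 0.755]
ft_force: [-1.8, -9.5, -2.1]
grip_width: 0.0136
```

```bash
python3 - <<'E'
from h import *
o=robot.get_obs();print(o['position'],o['ft_force'],o['moment'],o['grip_width'])
for n,(x,y) in(('top',(240,170)),):
    im=robot.camera(n)[:,:,::-1].copy()
    cv2.imwrite(f'pics/{n}6z.png',cv2.resize(cv2.convertScaleAbs(im[y:y+100,x:x+120],alpha=2),None,fx=6,fy=6,interpolation=cv2.INTER_CUBIC))
E
```

```text
[ 0.50482642 -0.10121869  0.14551879] [-1.76667562 -9.54366283 -2.05172048] [-1.56900131  0.23751726 -0.05276157] 0.01358491094972366
```

View pics/top6z.png

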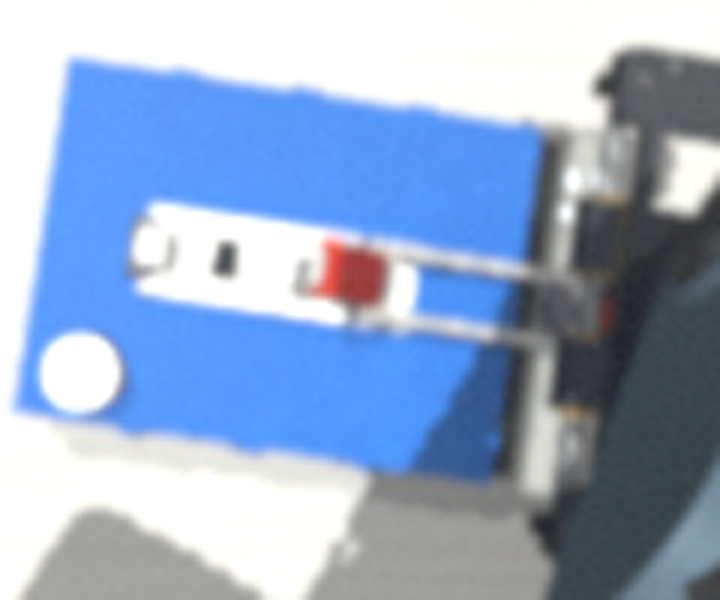

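carry_out(
  moves=[
    [0,0,0,-0.1,0,0,0],
    [0,0,0,-0.1,0,0,0],
    [0.4,0,0,-0.1,0,0,0],
    [0.4,0,0,-0.1,0,0,0],
    [0.4,0,0,-0.1,0,0,0],
    [0.4,0,0,-0.1,0,0,0],
    [0.4,0,-0.1,-0.1,0,0,0],
    [0.4,0,-3,-0.1,0,0,0],
    [0.4,0,-6,-0.1,0,0,0],
    [0.4,0,-9,-0.1,0,0,0],
    [0.4,0,-11,-0.1,-0.1,0,0],
  ],
)

```text
time: 9.0
position: [0.5032, -0.1194, 0.2562]
tool_rot: [-0.689, 0.046, -0.05, 0.722]
ft_force: [-0.0, 0.9, -0.0]
grip_width: 0.0347
```

```bash
python3 - <<'E'
from h import *
o=robot.get_obs();print(o['position'],o['tool_rot'],o['ft_force'],o['grip_width'])
for n,(x,y) in(('top',(240,170)),('side',(220,180))):
    im=robot.camera(n)[:,:,::-1].copy();cv2.imwrite(f'pics/{n}7.png',im)
    cv2.imwrite(f'pics/{n}7z.png',cv2.resize(cv2.convertScaleAbs(im[y:y+120,x:x+120],alpha=1.7),None,fx=5,fy=5,interpolation=cv2.INTER_CUBIC))
E
```

```text
[ 0.50318295 -0.11941953  0.25616248] [-0.68882681  0.04630214 -0.0503694   0.72169014] [-0.03554933  0.92742272 -0.02125451] 0.034739143602136986
```

View pics/top7z.png

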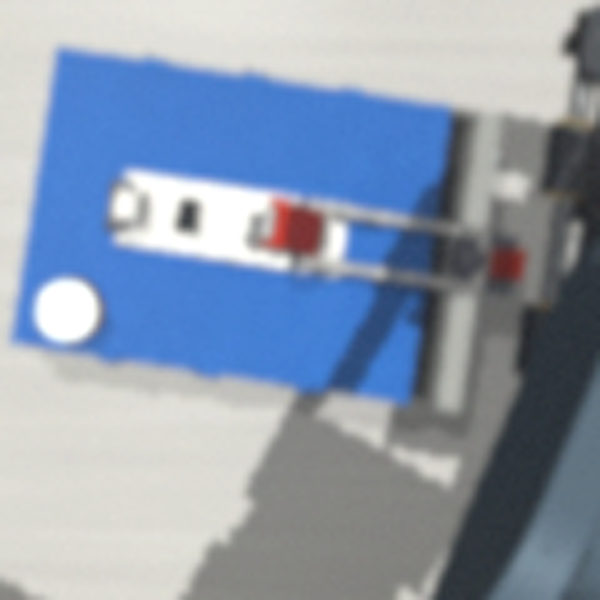

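View pics/side7z.png

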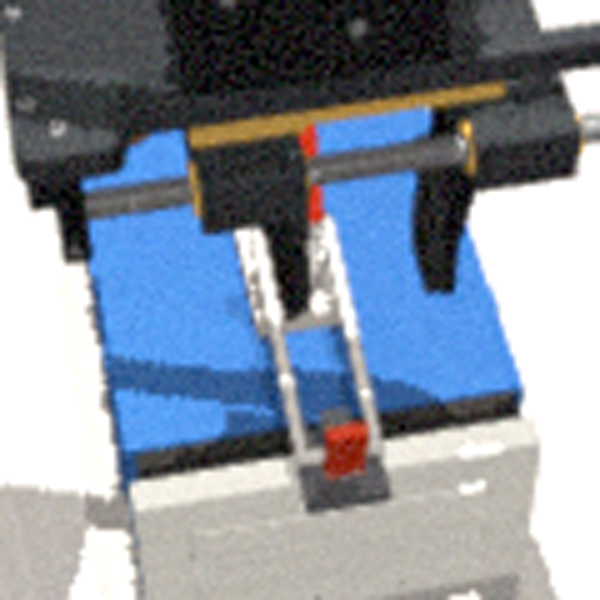

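```bash
cat >> h.py <<'E'
def corner(o):
    """case coords of +x lower tip corner"""
    Rt=R.from_quat(o['tool_rot']);return tocase(o['position']+Rt.apply([0,.025,.0095]))
def dcase(v): # force world->case
    c,s=np.cos(YAW),np.sin(YAW);return np.array([c*v[0]+s*v[1],-s*v[0]+c*v[1],v[2]])
E
python3 - <<'E'
from h import *
o=robot.get_obs();print(tocase(o['position']),corner(o))
Rt=Rtool(0,-1);tcp=toworld([-60,0.5,198]);print(rel(o['position'],o['tool_rot'],tcp,Rt))
E
```

```text
[-151.90069345   -1.73156564  257.47421222] [-141.22364453   -1.87659074  232.95422865]
[-2.480e-01  6.376e+00  8.898e+00 -4.800e-02  2.000e-03  7.000e-03]
```

carry_out(
  moves=[
    [0,-0.25,1,3,-0.05,0,0],
    [0,-0.25,2.5,6,-0.05,0,0],
    [0,-0.25,4.5,8,-0.05,0,0],
    [0,-0.25,6.3,8.9,-0.05,0,0],
    [0,-0.25,6.3,8.9,-0.05,0,0],
    [0,-0.25,6.3,8.9,-0.05,0,0],
  ],
)

```text
time: 9.7
position: [0.5117, -0.0253, 0.1951]
tool_rot: [-0.705, 0.048, -0.046, 0.706]
ft_force: [-0.2, -0.1, 0.1]
grip_width: 0.0017
```

```bash
python3 - <<'E'
from h import *
o=robot.get_obs();print(o['time'],corner(o),dcase(o['ft_force']),o['grip_width'],o['tool_rot'])
for n,(x,y) in(('top',(240,170)),('side',(220,150))):
    im=robot.camera(n)[:,:,::-1].copy();cv2.imwrite(f'pics/{n}8.png',im)
    cv2.imwrite(f'pics/{n}8z.png',cv2.resize(cv2.convertScaleAbs(im[y:y+130,x:x+120],alpha=1.8),None,fx=4.5,fy=4.5,interpolation=cv2.INTER_CUBIC))
E
```

```text
9.7 [-50.87451419   2.86308096 170.11014758] [-0.15749954  0.17932064  0.10147632] 0.0017332167454035623 [-0.70524844  0.04758403 -0.04595532  0.7058672 ]
```

View pics/top8z.png

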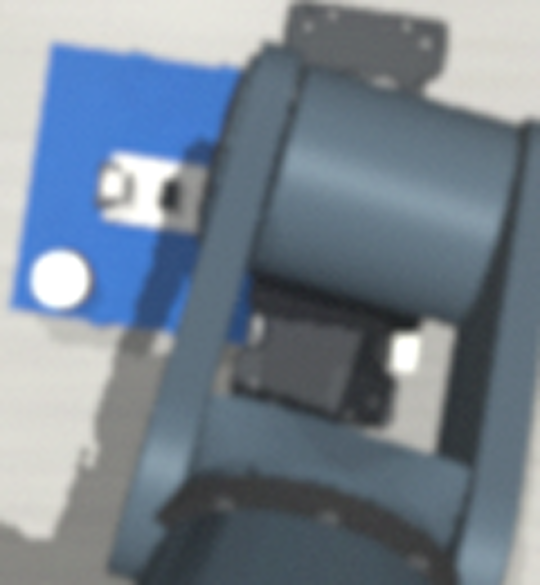

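View pics/side8z.png

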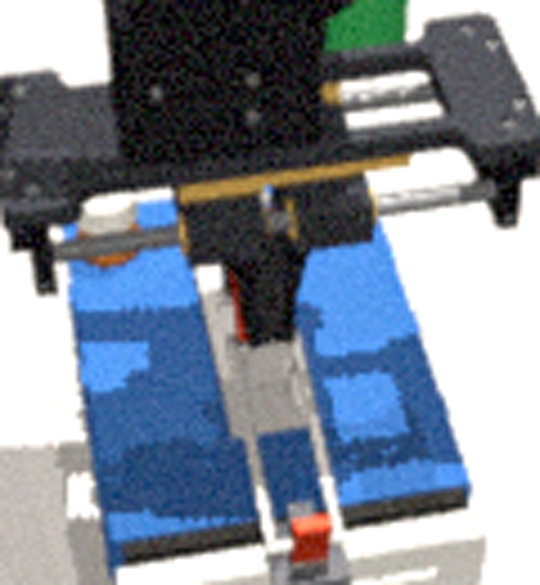

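```bash
python3 - <<'E'
from h import *
o=robot.get_obs();c=corner(o)
for v in([-60,2.86,170],[-60,0,170],[-23,0,183],[-20,11,194],[-20,-11,194],[-130,0,118]):
    u=proj('side',toworld(v));print(v,((u-[220,150]+.5)*4.5).round())
E
```

```text
[-60, 2.86, 170] [266. 329.]
[-60, 0, 170] [273. 327.]
[-23, 0, 183] [255. 241.]
[-20, 11, 194] [226. 220.]
[-20, -11, 194] [280. 212.]
[-130, 0, 118] [309. 547.]
```

carry_out(
  moves=[
    [0,0.25,0,0.3,0,0,0],
    [0,0.25,0,0.6,0,0,0],
    [0,0.25,0,0.9,0,0,0],
    [0,0.25,0,1.2,0,0,0],
    [0,0.25,0,1.4,0,0,0],
    [0,0.25,0,1.4,0,0,0],
  ],
  force=5,
)

```text
time: 10.4
position: [0.5165, -0.0114, 0.1959]
tool_rot: [-0.706, 0.047, -0.047, 0.706]
ft_force: [0.8, -0.9, -0.2]
grip_width: 0.0005
```

carry_out(
  moves=[
    [0,0,0,0.15,0,0,0],
    [0,0,0,0.3,0,0,0],
    [0,0,0,0.3,0,0,0],
  ],
)

```text
time: 10.7
position: [0.517, -0.0091, 0.1958]
tool_rot: [0.706, -0.047, 0.047, -0.705]
ft_force: [0.4, -2.2, 0.5]
grip_width: 0.0005
```

carry_out(
  moves=[
    [0,0,0,0.15,0,0,0],
    [0,0,0,0.3,0,0,0],
    [0,0,0,0.3,0,0,0],
  ],
)

```text
time: 11.0
position: [0.5174, -0.0061, 0.1958]
tool_rot: [0.706, -0.047, 0.047, -0.705]
ft_force: [0.4, -3.3, -1.3]
grip_width: 0.0005
```

```bash
python3 - <<'E'
from h import *
o=robot.get_obs();c=corner(o);print(c,dcase(o['ft_force']))
P=lambda t:np.array([-38+49.7*np.cos(t)-13*np.sin(t),120+49.7*np.sin(t)+13*np.cos(t)])
for t in np.arange(1.2,-.06,-.05):
    d=(P(t)-P(1.2))/10;print(round(t,2),'y',(-d[1]).round(2),'z',d[0].round(2),P(t).round(1))
E
```

```text
[-31.14633893  -0.22963316 170.78153245] [-3.2289198  -0.86932952 -1.32211626]
1.2 y -0.0 z 0.0 [-32.1 171. ]
1.15 y 0.04 z 0.25 [-29.6 170.7]
1.1 y 0.08 z 0.51 [-27.  170.2]
1.05 y 0.15 z 0.76 [-24.5 169.6]
1.0 y 0.22 z 1.0 [-22.1 168.8]
0.95 y 0.3 z 1.24 [-19.7 168. ]
0.9 y 0.4 z 1.48 [-17.3 167. ]
0.85 y 0.51 z 1.71 [-15.  165.9]
0.8 y 0.63 z 1.94 [-12.7 164.7]
0.75 y 0.76 z 2.16 [-10.5 163.4]
0.7 y 0.91 z 2.37 [ -8.4 162. ]
0.65 y 1.06 z 2.58 [ -6.3 160.4]
0.6 y 1.22 z 2.78 [ -4.3 158.8]
0.55 y 1.4 z 2.97 [ -2.4 157.1]
0.5 y 1.58 z 3.15 [ -0.6 155.2]
0.45 y 1.77 z 3.32 [  1.1 153.3]
0.4 y 1.97 z 3.48 [  2.7 151.3]
0.35 y 2.18 z 3.63 [  4.2 149.3]
0.3 y 2.39 z 3.77 [  5.6 147.1]
0.25 y 2.61 z 3.9 [  6.9 144.9]
0.2 y 2.84 z 4.02 [  8.1 142.6]
0.15 y 3.08 z 4.13 [  9.2 140.3]
0.1 y 3.31 z 4.23 [ 10.2 137.9]
0.05 y 3.56 z 4.31 [ 11.  135.5]
-0.0 y 3.8 z 4.38 [ 11.7 133. ]
-0.05 y 4.05 z 4.44 [ 12.3 130.5]
```

carry_out(
  moves=[
    [0,0,0.03,0.2,0,0,0],
    [0,0,0.07,0.4,0,0,0],
    [0,0,0.12,0.6,0,0,0],
    [0,0,0.17,0.8,0,0,0],
    [0,0,0.22,1.0,0,0,0],
  ],
)

```text
time: 11.5
position: [0.5187, 0.0036, 0.1937]
tool_rot: [0.706, -0.047, 0.047, -0.705]
ft_force: [-0.1, -6.0, -0.5]
grip_width: 0.0005
```

carry_out(
  moves=[
    [0,0,0.08,0.24,0,0,0],
    [0,0,0.18,0.48,0,0,0],
    [0,0,0.29,0.71,0,0,0],
    [0,0,0.41,0.94,0,0,0],
    [0,0,0.54,1.16,0,0,0],
  ],
)

```text
time: 12.0
position: [0.5202, 0.0147, 0.1885]
tool_rot: [0.706, -0.047, 0.047, -0.705]
ft_force: [-1.6, -7.8, 0.3]
grip_width: 0.0005
```

```bash
python3 - <<'E'
from h import *
o=robot.get_obs();print(o['time'],corner(o),dcase(o['ft_force']),o['moment'])
for n,(x,y) in(('top',(240,170)),('side',(220,150))):
    im=robot.camera(n)[:,:,::-1].copy();cv2.imwrite(f'pics/{n}9.png',im)
    cv2.imwrite(f'pics/{n}9z.png',cv2.resize(cv2.convertScaleAbs(im[y:y+130,x:x+120],alpha=1.8),None,fx=4.5,fy=4.5,interpolation=cv2.INTER_CUBIC))
E
```

```text
12.0 [-10.23027386  -0.34221937 163.43840864] [-7.95630913  0.56201584  0.32594633] [-1.26022302  0.17306582 -0.03064148]
```

View pics/side9z.png

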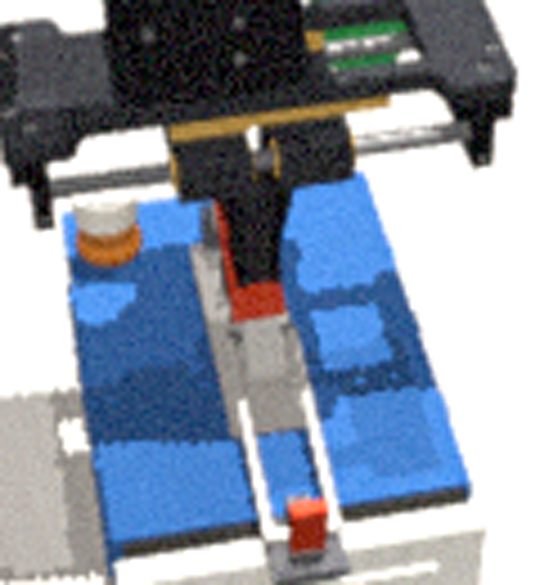

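carry_out(
  moves=[
    [0,0,0.15,0.2,0,0,0],
    [0,0,0.3,0.41,0,0,0],
    [0,0,0.46,0.61,0,0,0],
    [0,0,0.64,0.8,0,0,0],
    [0,0,0.82,0.97,0,0,0],
  ],
)

```text
time: 12.6
position: [0.5217, 0.0247, 0.1805]
tool_rot: [0.706, -0.047, 0.047, -0.705]
ft_force: [-1.5, -5.3, 2.1]
grip_width: 0.0003
```

Now θ≈0.5 → 0.25.

carry_out(
  moves=[
    [0,0,0.19,0.16,0,0,0],
    [0,0,0.39,0.32,0,0,0],
    [0,0,0.6,0.47,0,0,0],
    [0,0,0.81,0.6,0,0,0],
    [0,0,1.03,0.72,0,0,0],
  ],
)

```text
time: 13.1
position: [0.5228, 0.0327, 0.1698]
tool_rot: [-0.705, 0.047, -0.047, 0.706]
ft_force: [-0.1, -2.2, 1.0]
grip_width: 0.0005
```

```bash
python3 - <<'E'
from h import *
o=robot.get_obs();print(o['time'],corner(o),dcase(o['ft_force']),o['moment'])
im=robot.camera('side')[:,:,::-1].copy()
cv2.imwrite(f'pics/side10z.png',cv2.resize(cv2.convertScaleAbs(im[150:280,220:340],alpha=1.8),None,fx=4.5,fy=4.5,interpolation=cv2.INTER_CUBIC))
E
```

```text
13.1 [  8.08749048  -0.48732859 144.79461577] [-2.20011333 -0.1499604   0.99256972] [-0.42620438 -0.09434561 -0.0229738 ]
```

View pics/side10z.png

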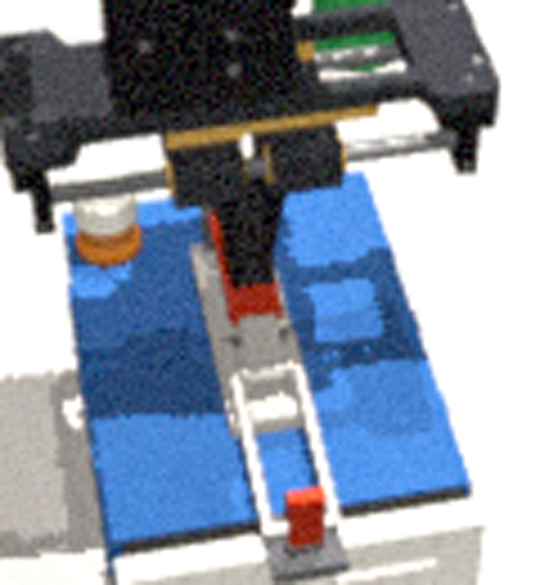

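```bash
python3 - <<'E'
from h import *
im=robot.camera('side')[:,:,::-1].copy();cv2.imwrite('pics/side11.png',im)
a=cv2.imread('pics/side7.png')
f=lambda i:cv2.resize(cv2.convertScaleAbs(i[245:300,235:335],alpha=1.5),None,fx=5.4,fy=5.4,interpolation=cv2.INTER_CUBIC)
cv2.imwrite('pics/cmp11.png',np.vstack([f(a),f(im)]))
E
```

```text
(no output)
```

View pics/cmp11.png

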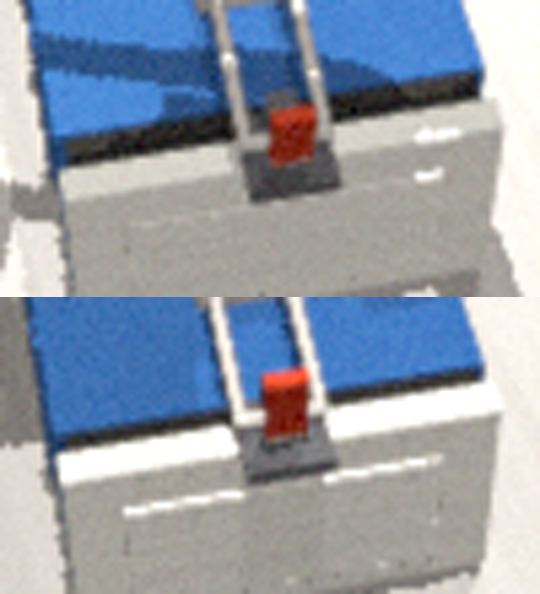

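carry_out(
  moves=[
    [0,0,0.12,0.06,0,0,0],
    [0,0,0.23,0.12,0,0,0],
    [0,0,0.35,0.17,0,0,0],
    [0,0,0.45,0.2,0,0,0],
  ],
)

```text
time: 13.6
position: [0.5229, 0.0347, 0.1652]
tool_rot: [-0.705, 0.047, -0.047, 0.706]
ft_force: [1.5, -0.0, 1.9]
grip_width: 0.0005
```

carry_out(
  moves=[
    [0,0,0.1,0.04,0,0,0],
    [0,0,0.2,0.07,0,0,0],
    [0,0,0.2,0.07,0,0,0],
  ],
)

```text
time: 13.9
position: [0.5231, 0.0352, 0.1638]
tool_rot: [-0.705, 0.047, -0.047, 0.706]
ft_force: [-0.7, 0.3, 6.4]
grip_width: 0.0005
```

carry_out(
  moves=[
    [0,0,0.05,0.01,0,0,0],
    [0,0,0.1,0.03,0,0,0],
    [0,0,0.1,0.03,0,0,0],
  ],
)

```text
time: 14.2
position: [0.5231, 0.0354, 0.1633]
tool_rot: [-0.706, 0.047, -0.047, 0.706]
ft_force: [-1.2, 0.9, 8.4]
grip_width: 0.0006
```

carry_out(
  moves=[
    [0,0,0.05,0.01,0,0,0],
    [0,0,0.1,0.02,0,0,0],
    [0,0,0.1,0.02,0,0,0],
  ],
)

```text
time: 14.5
position: [0.5232, 0.0357, 0.1624]
tool_rot: [-0.705, 0.047, -0.047, 0.706]
ft_force: [-1.2, 0.6, 9.6]
grip_width: 0.0005
```

carry_out(
  moves=[
    [0,0,0.05,0.01,0,0,0],
    [0,0,0.08,0.01,0,0,0],
    [0,0,0.08,0.01,0,0,0],
  ],
)

```text
time: 14.8
position: [0.5232, 0.0358, 0.1618]
tool_rot: [-0.705, 0.047, -0.047, 0.706]
ft_force: [-1.5, 0.7, 10.3]
grip_width: 0.0005
```

carry_out(
  moves=[
    [0,0,0.05,0.01,0,0,0],
    [0,0,0.08,0.01,0,0,0],
    [0,0,0.08,0.01,0,0,0],
  ],
)

```text
time: 15.1
position: [0.5232, 0.036, 0.1613]
tool_rot: [-0.705, 0.047, -0.048, 0.706]
ft_force: [-2.0, 1.1, 12.6]
grip_width: 0.0003
```

carry_out(
  moves=[
    [0,0,0.03,0,0,0,0],
    [0,0,0.05,0,0,0,0],
    [0,0,0.05,0,0,0,0],
  ],
)

```text
time: 15.4
position: [0.5232, 0.036, 0.161]
tool_rot: [-0.705, 0.047, -0.048, 0.706]
ft_force: [-1.8, 0.5, 15.6]
grip_width: 0.0007
```

carry_out(
  moves=[
    [0,0,0.03,0,0,0,0],
    [0,0,0.05,0,0,0,0],
    [0,0,0.05,0,0,0,0],
  ],
)

```text
time: 15.7
position: [0.5233, 0.0362, 0.1605]
tool_rot: [-0.705, 0.047, -0.048, 0.706]
ft_force: [-1.7, 1.7, 13.7]
grip_width: 0.0007
```

carry_out(
  moves=[
    [0,0,0.03,0,0,0,0],
    [0,0,0.04,0,0,0,0],
    [0,0,0.04,0,0,0,0],
  ],
)

```text
time: 16.0
position: [0.5232, 0.0363, 0.1601]
tool_rot: [-0.705, 0.047, -0.048, 0.706]
ft_force: [-1.5, 1.0, 13.8]
grip_width: 0.0003
```

```bash
python3 - <<'E'
from h import *
o=robot.get_obs();print(o['time'],corner(o),dcase(o['ft_force']),o['moment'])
im=robot.camera('side')[:,:,::-1].copy();cv2.imwrite('pics/side12.png',im)
cv2.imwrite(f'pics/side12z.png',cv2.resize(cv2.convertScaleAbs(im[150:280,220:340],alpha=1.8),None,fx=4.5,fy=4.5,interpolation=cv2.INTER_CUBIC))
E
```

```text
16.0 [ 11.70857093  -0.49632475 135.08829157] [ 0.83059187  1.59756025 13.8191279 ] [ 0.48384189  0.27381969 -0.02595768]
```

View pics/side12z.png

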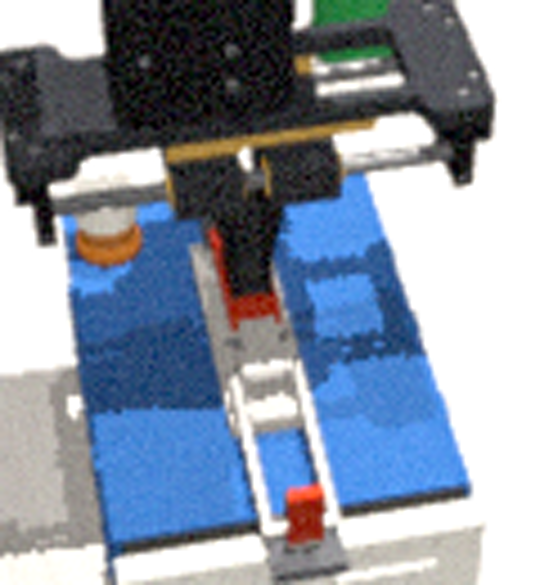

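carry_out(
  moves=[
    [0,0,0.03,0,0,0,0],
    [0,0,0.05,0,0,0,0],
    [0,0,0.05,0,0,0,0],
  ],
)

```text
time: 16.35
position: [0.5233, 0.0364, 0.1597]
tool_rot: [-0.705, 0.047, -0.048, 0.706]
ft_force: [-1.8, 2.7, 15.7]
grip_width: 0.0005
```

carry_out(
  moves=[
    [0,0,0.03,0,0,0,0],
    [0,0,0.05,0,0,0,0],
    [0,0,0.05,0,0,0,0],
  ],
)

```text
time: 16.65
position: [0.5233, 0.0365, 0.1594]
tool_rot: [-0.705, 0.047, -0.048, 0.706]
ft_force: [-3.1, 3.6, 15.9]
grip_width: 0.0005
```

carry_out(
  moves=[
    [0,0,-0.05,0,0,0,0],
    [0,0,-0.1,0,0,0,0],
    [0,0,-0.1,0,0,0,0],
  ],
)

```text
time: 16.95
position: [0.5233, 0.0364, 0.1595]
tool_rot: [-0.705, 0.047, -0.048, 0.706]
ft_force: [-0.7, 2.8, 10.8]
grip_width: 0.0003
```

carry_out(
  moves=[
    [0,0,-0.05,0,0,0,0],
    [0,0,-0.1,0,0,0,0],
    [0,0,-0.1,0,0,0,0],
  ],
)

```text
time: 17.25
position: [0.5231, 0.0363, 0.1597]
tool_rot: [-0.705, 0.047, -0.047, 0.706]
ft_force: [1.1, 2.7, 6.7]
grip_width: 0.0004
```

carry_out(
  moves=[
    [0,0,-0.05,0,0,0,0],
    [0,0,-0.1,0,0,0,0],
    [0,0,-0.1,0,0,0,0],
  ],
)

```text
time: 17.55
position: [0.5223, 0.0354, 0.1598]
tool_rot: [0.706, -0.048, 0.046, -0.705]
ft_force: [0.8, -0.3, 1.6]
grip_width: 0.0004
```

carry_out(
  moves=[
    [0,0,-0.05,0,0,0,0],
    [0,0,-0.1,0,0,0,0],
    [0,0,-0.1,0,0,0,0],
  ],
)

```text
time: 17.85
position: [0.5227, 0.0356, 0.1611]
tool_rot: [0.706, -0.047, 0.047, -0.705]
ft_force: [0.5, 0.8, -0.3]
grip_width: 0.0001
```

carry_out(
  moves=[
    [0,0,-1,0,0,0,0],
    [0,0,-4,-2,0,0,0],
    [0,0,-8,-6,0,0,0],
    [0,0,-11,-11,0,0,0],
    [0,0,-13,-16,0,0,0],
    [0,0,-13,-20,0,0,0],
    [0,0,-13,-24,0,0,0],
    [0,0,-13,-24,0,0,0],
    [0,0,-13,-24,0,0,0],
  ],
)

```text
time: 18.75
position: [0.4906, -0.2031, 0.2917]
tool_rot: [-0.705, 0.048, -0.048, 0.706]
ft_force: [-0.1, 0.3, -0.1]
grip_width: 0.0003
```

```bash
python3 - <<'E'
from h import *
o=robot.get_obs();print(o['time'],o['position'],o['ft_force'])
for n,(x,y) in(('top',(240,170)),('side',(220,180))):
    im=robot.camera(n)[:,:,::-1].copy();cv2.imwrite(f'pics/{n}13.png',im)
    cv2.imwrite(f'pics/{n}13z.png',cv2.resize(cv2.convertScaleAbs(im[y:y+120,x:x+120],alpha=1.7),None,fx=5,fy=5,interpolation=cv2.INTER_CUBIC))
E
```

```text
18.75 [ 0.49063591 -0.20305699  0.2916784 ] [-0.10763206  0.33867921 -0.10388873]
```

View pics/side13z.png

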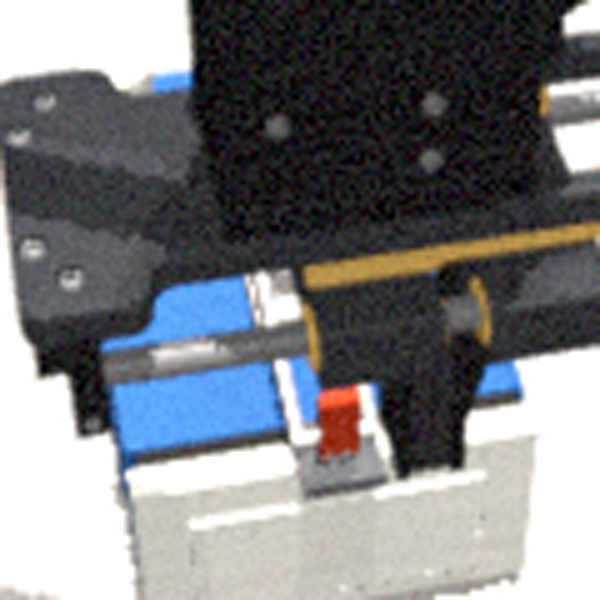

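View pics/top13z.png

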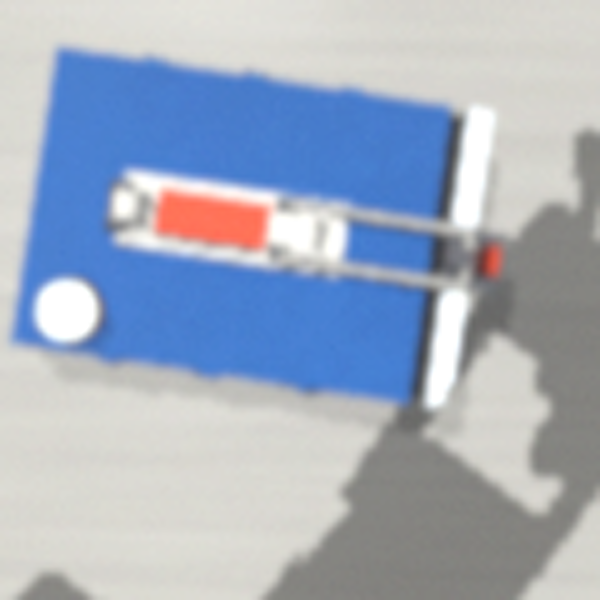

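carry_out(
  moves=[
    [0,5,0,0,0,0,0],
    [0,10,0,0,0,0,0],
    [0,15,0,0,0,0,0],
    [0,20,0,0,0,0,0],
    [0,22,0,0,0,0,0],
    [0,22,0,0,0,0,0],
  ],
)

```text
time: 19.45
position: [0.7118, -0.2287, 0.2896]
tool_rot: [-0.705, 0.046, -0.045, 0.706]
ft_force: [-0.5, 0.3, -0.5]
grip_width: 0.0005
```

```bash
python3 - <<'E'
from h import *
o=robot.get_obs();print(o['time'],o['position'],o['ft_force'])
for n,(x,y) in(('top',(240,170)),('side',(220,180))):
    im=robot.camera(n)[:,:,::-1].copy();cv2.imwrite(f'pics/{n}14.png',im)
    cv2.imwrite(f'pics/{n}14z.png',cv2.resize(cv2.convertScaleAbs(im[y:y+120,x:x+120],alpha=1.5),None,fx=5,fy=5,interpolation=cv2.INTER_CUBIC))
    hsv=cv2.cvtColor(im,cv2.COLOR_BGR2HSV);red=cv2.inRange(hsv,(0,150,60),(8,255,255))|cv2.inRange(hsv,(172,150,60),(180,255,255))
    red[:150]=0;red[330:]=0;red[:,:220]=0;red[:,360:]=0
    k,l,s,ce=cv2.connectedComponentsWithStats(red)
    for i in range(1,k):
        if s[i,4]>8:
            pts=np.argwhere(l==i)[:,::-1].astype(np.float32)
            print(n,s[i],ce[i].round(1),cv2.boxPoints(cv2.minAreaRect(pts)).round(1).tolist())
P=lambda t,r,z0:[-38+r*np.cos(t)-13*np.sin(t),0,z0+r*np.sin(t)+13*np.cos(t)]
for t in(0,.05,.1):
  for z0 in (120,122):
    print(t,z0,[proj('side',toworld(P(t,75,z0)+np.array([0,y,0]))).round(1) for y in(-11,11)],'pix side end corners')
E
```

```text
19.45 [ 0.71178892 -0.22870286  0.2896023 ] [-0.496337    0.28674641 -0.48427977]
top [272 209  21  10 140] [281.9 213.6] [[271.5, 215.60000610351562], [272.5, 208.8000030517578], [292.20001220703125, 211.60000610351562], [291.20001220703125, 218.5]]
side [266 200  16  23 223] [273.5 210. ] [[265.5, 201.10000610351562], [276.1000061035156, 198.3000030517578], [281.6000061035156, 219.1999969482422], [271.0, 222.0]]
side [284 258   8  13  94] [287.5 264.1] [[284.0, 258.0], [291.0, 258.0], [291.0, 270.0], [284.0, 270.0]]
0 120 [array([276.9, 200.1]), array([266.1, 201.6])] pix side end corners
0 122 [array([276.8, 199.3]), array([266.1, 200.9])] pix side end corners
0.05 120 [array([276.9, 199. ]), array([266.1, 200.5])] pix side end corners
0.05 122 [array([276.9, 198.2]), array([266.1, 199.8])] pix side end corners
0.1 120 [array([276.9, 197.9]), array([266.1, 199.5])] pix side end corners
0.1 122 [array([276.9, 197.2]), array([266.1, 198.8])] pix side end corners
```

View pics/side14z.png

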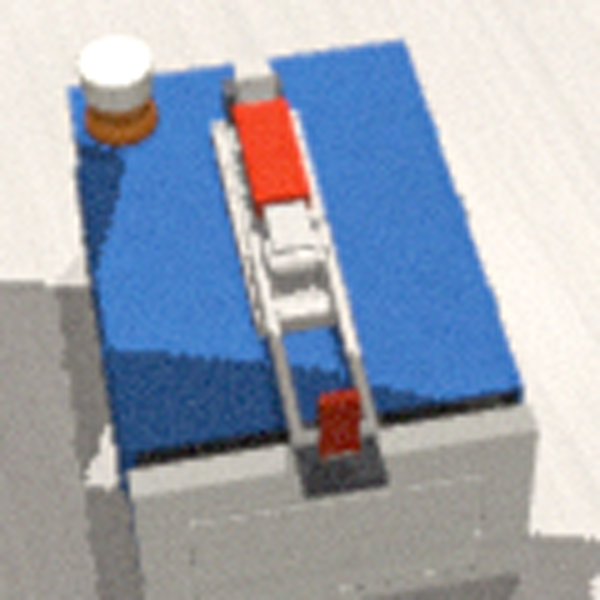

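```bash
python3 - <<'E'
from h import *
o=robot.get_obs();Rt=Rtool(0,-1)
# tcp above lever : corner x=12 -> tcp x=2.5
tcp=toworld([2.5,0,170]);print(tcp,rel(o['position'],o['tool_rot'],tcp,Rt))
E
```

```text
[0.52283102 0.03667799 0.17      ] [-2.1851e+01  1.2110e+01  2.3919e+01 -1.0000e-03  3.0000e-03 -3.0000e-03]
```

carry_out(
  moves=[
    [0,-5,0,3,0,0,0],
    [0,-10,0,7,0,0,0],
    [0,-14,0,11,0,0,0],
    [0,-18,0,15,0,0,0],
    [0,-21.9,0,19,0,0,0],
    [0,-21.9,2,23,0,0,0],
    [0,-21.9,6,24,-0.06,0,0],
    [0,-21.9,9,24,-0.06,0,0],
    [0,-21.9,11,24,-0.06,0,0],
    [0,-21.9,11.7,24,-0.06,0,0],
    [0,-21.9,11.7,24,-0.06,0,0],
    [0,-21.9,11.7,24,-0.06,0,0],
  ],
)

```text
time: 20.75
position: [0.5243, 0.0352, 0.1756]
tool_rot: [0.726, -0.048, 0.046, -0.684]
ft_force: [0.4, -0.3, 0.3]
grip_width: 0.0007
```

```bash
python3 - <<'E'
from h import *
o=robot.get_obs();print(o['time'],o['position'],corner(o),o['ft_force'])
E
```

```text
20.75 [0.5242761  0.03518326 0.17556481] [  9.1934021   -1.68943509 150.04015761] [ 0.35038209 -0.27151317  0.29298813]
```

carry_out(
  moves=[
    [0,-0.15,0.5,0.3,0,0,0],
    [0,-0.15,0.9,0.3,0,0,0],
    [0,-0.15,1.2,0.35,0,0,0],
    [0,-0.15,1.2,0.35,0,0,0],
  ],
)

```text
time: 21.15
position: [0.5226, 0.0384, 0.1618]
tool_rot: [0.726, -0.049, 0.045, -0.684]
ft_force: [-0.3, 0.1, 0.4]
grip_width: 0.0003
```

carry_out(
  moves=[
    [0,0,0.05,0,0,0,0],
    [0,0,0.1,0,0,0,0],
    [0,0,0.1,0,0,0,0],
  ],
)

```text
time: 21.45
position: [0.5228, 0.0384, 0.1611]
tool_rot: [0.726, -0.048, 0.046, -0.684]
ft_force: [-0.5, -0.5, -0.1]
grip_width: 0.0005
```

carry_out(
  moves=[
    [0,0,0.05,0,0,0,0],
    [0,0,0.1,0,0,0,0],
    [0,0,0.1,0,0,0,0],
  ],
)

```text
time: 21.75
position: [0.5229, 0.0384, 0.1603]
tool_rot: [0.726, -0.048, 0.046, -0.684]
ft_force: [-0.2, 0.9, 2.2]
grip_width: 0.0006
```

carry_out(
  moves=[
    [0,0,0.05,0,0,0,0],
    [0,0,0.1,0,0,0,0],
    [0,0,0.1,0,0,0,0],
  ],
)

```text
time: 22.05
position: [0.5229, 0.0384, 0.16]
tool_rot: [0.726, -0.048, 0.046, -0.684]
ft_force: [-1.3, 1.1, 7.2]
grip_width: 0.0008
```

```bash
python3 - <<'E'
from h import *
o=robot.get_obs();print(o['time'],o['position'],corner(o),o['ft_force'])
E
```

```text
22.05 [0.52292256 0.03838426 0.15998749] [1.21889782e+01 1.15059206e-01 1.34463394e+02] [-1.25583596  1.1146145   7.16929502]
```

carry_out(
  moves=[
    [0,0,0.05,0,0,0,0],
    [0,0,0.1,0,0,0,0],
    [0,0,0.1,0,0,0,0],
  ],
)

```text
time: 22.35
position: [0.5229, 0.0384, 0.1598]
tool_rot: [0.726, -0.048, 0.046, -0.684]
ft_force: [-2.5, 0.5, 12.4]
grip_width: 0.0005
```

carry_out(
  moves=[
    [0,0,0.03,0,0,0,0],
    [0,0,0.06,0,0,0,0],
    [0,0,0.06,0,0,0,0],
  ],
)

```text
time: 22.65
position: [0.5229, 0.0384, 0.1596]
tool_rot: [0.726, -0.048, 0.046, -0.684]
ft_force: [-3.2, 1.0, 15.9]
grip_width: 0.0004
```

carry_out(
  moves=[
    [0,0,0.03,0,0,0,0],
    [0,0,0.05,0,0,0,0],
    [0,0,0.05,0,0,0,0],
  ],
)

```text
time: 22.95
position: [0.523, 0.0384, 0.1595]
tool_rot: [0.726, -0.048, 0.046, -0.684]
ft_force: [-4.8, 1.5, 16.9]
grip_width: 0.0006
```

carry_out(
  moves=[
    [0,0,-0.3,0,0,0,0],
    [0,0,-1,0,0,0,0],
    [0,0,-4,0,0,0,0],
    [0,0,-8,-2,0,0,0],
    [0,0,-12,-6,0,0,0],
    [0,4,-13,-11,0,0,0],
    [0,9,-13,-16,0,0,0],
    [0,14,-13,-20,0,0,0],
    [0,19,-13,-24,0,0,0],
    [0,20,-13,-24,0,0,0],
    [0,20,-13,-24,0,0,0],
  ],
)

```text
time: 24.05
position: [0.6924, -0.2218, 0.3005]
tool_rot: [0.727, -0.049, 0.047, -0.684]
ft_force: [0.1, 1.0, -0.6]
grip_width: 0.0007
```

```bash
python3 - <<'E'
from h import *
o=robot.get_obs();print(o['time'],o['position'],o['ft_force'])
L=[]
for n,(x,y) in(('side',(220,180)),('top',(240,165))):
    im=robot.camera(n)[:,:,::-1].copy();cv2.imwrite(f'pics/{n}15.png',im)
    b=cv2.imread(f'pics/{n}14.png');print(n,'diff',np.abs(im[y+10:y+100,x+10:x+100].astype(int)-b[y+10:y+100,x+10:x+100]).mean())
    L.append(cv2.resize(cv2.convertScaleAbs(im[y:y+120,x:x+120],alpha=1.6),(390,390),interpolation=cv2.INTER_CUBIC))
cv2.imwrite('pics/fin15.png',np.hstack(L))
E
```

```text
24.05 [ 0.69237907 -0.22179723  0.30052266] [ 0.1233641   1.03777818 -0.61431773]
side diff 7.379711934156378
top diff 10.77283950617284
```

View pics/fin15.png

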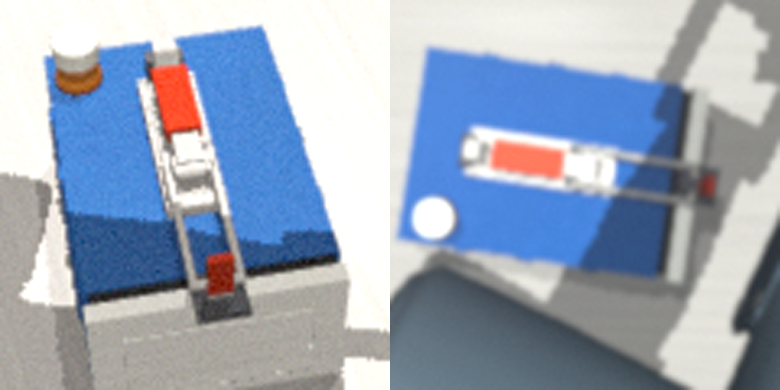

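```bash
python3 - <<'E'
from h import *
print(proj('side',toworld([-125,0,105]))-proj('side',toworld([-118,0,105])),proj('top',toworld([-125,0,105]))-proj('top',toworld([-118,0,105])))
# registration of the lid by phase correlation
for n,box,(a,b) in(('side',(255,300,295,330),('side0','side14')),('top',(185,245,320,350),('top0','top13'))):
    y0,y1,x0,x1=box
    A=cv2.cvtColor(cv2.imread(f'pics/{a}.png'),cv2.COLOR_BGR2GRAY);B=cv2.cvtColor(cv2.imread(f'pics/{b}.png'),cv2.COLOR_BGR2GRAY)
    if n=='side':
        for x in(253,258,265,305,312,320):print(x,A[255:285,x],B[255:285,x])
    else:
        for y in(200,205,235,240):print(y,A[y,320:345],B[y,320:345])
E
```

```text
[0.77949735 3.11009489] [2.80388587 0.4305035 ]
253 [ 73  74  72  72  74  73  72  73  74  70  72  72  74  73  43  34  38  40
  20  30 117 180 187 185 188 186 143  96  92  90] [ 46  52  46  50  51  56  52  49  49  51  45  42  47  51  34  24  22  57
 126 131 129 132 130 115 107 101 103 101  98 101]
258 [ 66  74  70  72  71  71  70  71  73  72  72  72  72  47  35  33  37  16
  33 114 179 188 184 186 185 155 106  89  93  90] [ 51  48  50  50  44  61  48  44  46  50  52  51  47  35  14  10  49 121
 131 129 128 130 118 106 105 105 105 102 105 120]
265 [ 74  72  71  70  67  66  71  73  69  72  72  71  43  42  35  33  18  31
 118 179 185 185 187 186 141 101  92  90  88 103] [ 48  45  42  43  46  44  43  45  57  44  49  49  36  26  29  57 126 131
 133 134 131 114 102 101 102 100 107 101 104 103]
305 [ 70  71  60  71  71  58  45  31  33  28  17  81 179 186 185 183 182 154
 106  89  92  91  95 124 139 107  91  92  91  92] [ 73  80  82  79  60  40  27  19  41 116 126 128 126 130 119 103 102 104
 102 102 101 107 107 102 103 104 102  99 102 102]
312 [ 70  68  74  73  45  39  39  30  19  28 107 178
[... 587 characters left out ...]
  62  50  45  74 122 162 175 174 167 148
 130 124 123 122 122 123 124]
205 [ 60  61  60  61  60  60  61  56  48  40  38  44  63  96 133 152 157 153
 140 117 103 106 111 113 113] [ 68  68  68  68  68  69  68  64  54  45  67 116 158 175 176 170 153 126
 113 117 124 126 127 127 126]
235 [ 63  62  61  56  43  37  40  51  72 109 143 156 157 150 133 110  98  98
  98  98  98  98  97  98 102] [ 68  68  68  61  48  47  79 128 164 175 172 156 119  80  64  63  65  65
  68  69  66  68  74  77  77]
240 [ 63  62  57  47  38  40  48  68 103 138 154 157 154 139 114 100 102 109
 111 111 111 110 111 111 111] [ 70  70  63  51  44  68 118 162 175 175 163 134  91  68  75  90 102 112
 120 124 123 123 121 114 106]
```

```bash
python3 - <<'E'
from rig import robot
print(robot.hand_in())
E
```

```text
the job is handed in; nothing more can be done
None
```

I closed the case and handed the job in at about 24 s. I lifted the loop over the keeper and set it down. I then pressed the red lever down its arc with shut fingers, backed the arm away and touched nothing else.

**What the last checks showed**
- **Loop:** the bar is in front of the keeper post, under the lip.
- **Lever:** it lies level. After I let go, it stayed within about 0.4 mm of its lowest point.
- **Catch:** the force dropped from 15.6 N to 13.7 N on the way down, which I took as the snap. Pressing again to about 17 N met only stiff resistance and no further travel. This is by feel and inference; I did not see the catch itself move.
- **Forces:** the most I read on the lever was about 17 N, below the 25 N that bends it. I read it about every 0.3 to 0.6 s, so a short peak could have been missed.
- **Other objects:** the jar was in place in the last pictures. I kept the arm clear of the block, can and brush but did not check them again.

**What disagreed**
- **Lid travel:** the pictures show the lid moved in about 6 to 6.5 mm, against the expected 7 mm. That is within the camera error, so I can't confirm the last half millimetre.
- **Cameras:** the two views placed the case about 4 mm apart. I trusted the side view because it matched the fingertips.
- **Lever height:** the locked lever face was about 1.5 mm above the drawing, within the stated shim.

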